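# Pin the retaining bar of a specimen-jar transit tray

### The job

Make the specimen tray ready to carry: swing the open retaining bar fully home into its fork in front of the jars, then take the ball-lock pin from its wooden rest, squeeze its button in and slide it down through the fork and the bar until its collar sits on the fork, and let go so that the button springs out and the balls lock. Feel for the hole and never force the pin or the bar; leave the jars and the bottle where they stand.

Things in the scene. Friction and masses are not known exactly. Their poses are not given: they have to be found in the camera images.
- hole (a point): Mark of the wooden tray where the fork's pin hole is meant to be, at the height of the fork's top face (62 mm above the table). z up; y runs along the closed bar from hinge to fork; x points away from the jars. All steel parts (fork, bar, hinge) are bolted on through slots: together they are off by an unmeasured shift of up to 5 mm in x and in y, not turned. Feel for the true hole; heights are exact.
- deck: The fixed wooden tray, and the steel fork on it: two level plates 44 x 44 x 10 mm, tops 62 and 40 mm above the table, with one vertical hole, 13 mm wide, through the middle of both; an upright web 12 mm thick joins their +y sides, no higher than they are. Under the lower plate 18 mm are free. Origin on the table 120 mm from point hole along -y; same axes as point hole.
- pivot (a point): Mark of the tray where the bar's upright hinge is meant to be (off by the same shift as the hole), 46 mm above the table, 230 mm from point hole along -y; same axes. The bar is aluminium, 18 mm wide, 41 to 51 mm above the table, with an eye hole of 14.5 mm at 230 mm from the hinge.
- knob_home (a point): Mark of the tray: where the middle of the bar's knob is meant to be once the bar is home (off by the same shift). The knob is an upright black rod on the bar, 14 mm across, 150 mm from the hinge, standing from 51 to 101 mm above the table, to push or grasp; this point is 80 mm above the table. Same axes as point hole.
- bar (a joint): Angle of the bar about its hinge (rad): 0 is home against a stop, along the line from pivot to hole, its eye in line with the fork's holes; it grows as the bar opens, clockwise seen from above, towards +x of point hole. Starts at 0.4 to 0.75. Stiff hinge: 0.3 N m, about 2 N at the knob; it stays where it is left.
- pin_grip (a point): The ball-lock pin: middle of its grey handle, on the pin's axis; z up, y towards the button's side. Handle: a block 22 (x) by 24 (y) mm, from 24 mm below to 20 mm above this point. The pin weighs 0.16 to 0.24 kg and stands upright and loose in its rest, its collar on top. When seated, this point is 28 mm above the fork's top face.
- pin_collar (a point): Centre of the underside of the pin's round steel collar (36 mm across, 4 mm thick), 28 mm below point pin_grip. Below it the steel shank, 12 mm thick, ends in a cone 2.5 mm high, 9.8 mm wide at the tip, which is 46 mm below this point. Two balls, centred 37 mm below this point, stand out 3 mm from the shank at +x and -x, sink in while the button is held in, and lie under the fork when seated.
- rest_top (a point): Centre of the top of the pin's rest: a fixed wooden block 70 x 70 mm, 56 mm high, with an upright hole 26 mm wide for the shank.
- button (a joint): How far the pin's button is pressed (m): 0 out, 0.005 fully in. It is a steel pad 14 mm wide, 26 mm high, level with point pin_grip on the handle's +y face, standing out 6 mm. 8 N hold it fully in, so pinching the handle along its y with 15 N or more does: 30 mm wide before, 25 mm pressed, then centred 0.5 mm from the axis to the button's side. It springs out when let go.
- ball_a (a joint): How far one of the two balls is sunk into the shank (m): 0 fully out (locked), 0.0035 inside. Both balls follow the button; out, they cannot pass the hole.
- jar_a_mid (a point): Closed glass jar with black cap, 66 mm across, 105 mm high, on the tray; its centre, half-way up. Leave alone.
- jar_b_mid (a point): Another such jar, beside the first. Leave alone.
- flask_mid (a point): Amber bottle, 60 mm across, 130 mm high, on the table; its centre, half-way up. Leave alone.
Things that resemble listed ones, but are neither listed nor needed, are in the scene too. Leave any red look-alike of the part that bears pin_grip alone.

How it is judged:
By the outcome, as a careful person would: the job done as asked, in the order asked, and still so for the second after the job is handed in, with the robot touching nothing.
It also fails if it takes over 72 s, if anything falls off the work surface, if the arm or the gripper's body presses on something with over 40 N, if the wrist force passes 120 N, or if a joint passes its speed limit or range.

### The arm

A 6-joint arm with a two-finger parallel gripper is mounted at the origin on the work surface. World frame = base frame: x ahead of the robot, y to its left, z up, the work surface at z = 0. Lengths are in m, angles in rad, forces in N, time in s.
With the tool pointing down it reaches from about 0.25 to 0.85 m from the base axis. Payload 12.5 kg.
Tool frame: the origin (TCP) lies midway between the tips of the shut fingers; the grasp point (between the pads) lies 19 mm behind it; z points along the fingers, x is the direction in which the jaws open and shut, and the axes are right-handed (so a half turn about z gives the same grasp; the last joint's range is limited). The gripper opens to 93 mm and grips with 3 to 60 N. Pads are 15 mm wide; open, the fingers measure 128 mm over their backs; the gripper's body (75 mm by 188 mm) begins 65 mm behind the grasp point.
Start: joints at [1.123, 0.351, 1.652, -0, 1.139, -0.085], TCP at [0.195, 0.514, 0.219] pointing down, gripper open.
Joint ranges: [-2.75, 2.75], [-0.79, 2.1], [0.01, 2.65], [-1.57, 4.71], [0.07, 3.14], [-2.87, 2.87]. Speed limits (rad/s): [2.22, 2.22, 2.79, 3.14, 3.14, 3.14].

### API

Orientations are given as a unit quaternion [x, y, z, w].
In Python, from bench import env gives the robot as it stands. The module is installed in compiled form; this text tells all that it offers.
- The arm moves only by the tool move_arm, never from a script. Its argument "deltas" is a list of rows, each an object of numbers: "tx", "ty", "tz": the shift along the tool's x, y, z in m; "twist": the turn about the tool's z in degrees; "fingers": the gripper command: -1 is shut, 1 is fully open, values between are in proportion. A call has 1 to 5 rows; each row is the pose to reach, as a shift and turn from the pose commanded when the call began, along the tool's axes at that moment; what a row does not reach only later rows make up. A row lasts 1/8 s, in which the tool goes at most 62.5 mm and 10.7 degrees, less where a joint would pass 70% of its speed; a pose out of reach is approached as far as the arm can. A call with a gripper value outside its range is refused whole. The fingers move at their own pace and stop on an object; "grip_force" is the grip in N (left out, the last holds). Time passes only in rows, so rows that repeat a pose let the fingers close. It gives the time, the measured TCP pose, the force and the opening at its end, in the units of the state.
- env.read_state(): the state, without advancing time (a new reading comes with each control period).
- env.get_image(name): name is "side" or "top"; returns (picture, depth): 400x640x3 uint8, blue, green, red; 400x640 float32, m along the optical axis (not along the pixel's ray), 0 where there is no reading.
- env.camera_model(name): a dict with "intrinsics" (3x3 intrinsics, pixels), "pose" (4x4, takes a point from camera to world coordinates). Camera axes: x right, y up, looking along -z (the intrinsics and any distortion apply to the point x, -y, -z); pixel columns grow to the right and rows downward; lengths in m; the calibration is good to about 2 mm. A picture is of the moment at which its call begins. camera_model takes no time and is no camera call.
- env.sign_off(): hands the job in, once; it reports no verdict.
The state is a dict: "time_s": time; "qpos": joint angles; "joint_vel": joint speeds; "effort": joint torques, N m; "ee_pos": TCP position; "eef_rot": TCP orientation; "ft_force": force on the tool from outside, world axes, zero at the start; "torque": the same for the moment, N m; "finger_gap": finger opening in m.
Only numpy, scipy, OpenCV 4.12 (cv2) and the standard library are available. Lean on these libraries where they do the work, as an engineer would, in place of code of your own. Each camera call takes 0.05 s, during which the arm holds its last target. There are 200 camera calls.

## Working session

There is one attempt and no reset: what is moved stays moved. The work goes in short steps, Python scripts to look and compute and a tool call to move; the robot and the scene stay as the last step left them, time stands still between calls to the robot, and variables do not carry over. Pictures are saved under pics/ and viewed, about 8 in all and at most 12, crops included, and the job is handed in when it is done.

Besides the shell and the picture viewer there is one more tool, called after "Emit:" by a JSON object that holds its "op" and its "data", one argument or row to a line. move_arm: Moves the arm, as the interface text tells. Its arguments: {"type":"object","properties":{"deltas":{"type":"array"},"grip_force":{"type":"number"}},"required":["deltas"]}

```bash
mkdir -p pics
cat > h.py <<'E'
import numpy as np, cv2
from bench import env
def snap(n):
    im,d=env.get_image(n); np.savez(f'{n}.npz',im=im,d=d); return im,d
def load(n):
    z=np.load(f'{n}.npz'); return z['im'],z['d']
def px(n,u,v,d=None,z=None):
    m=env.camera_model(n);K=m['intrinsics'];T=m['pose']
    r=np.array([(u-K[0,2])/K[0,0],-(v-K[1,2])/K[1,1],-1])
    if z is not None:
        w=T[:3,:3]@r; d=(z-T[2,3])/w[2]
    return T[:3,:3]@(r*d)+T[:3,3]
def proj(n,p):
    m=env.camera_model(n);K=m['intrinsics'];T=m['pose']
    c=T[:3,:3].T@(np.array(p)-T[:3,3]); return K[0,0]*c[0]/-c[2]+K[0,2], K[1,1]*-c[1]/-c[2]+K[1,2]
E
python3 - <<'E'
from h import *
for n in ('top','side'):
    im,d=snap(n); cv2.imwrite(f'pics/{n}0.png',im)
    m=env.camera_model(n); print(n,m)
s=env.read_state(); print(s)
E
```

```text
top {'intrinsics': array([[450.56894689,   0.        , 310.70526184],
       [  0.        , 450.56894689, 199.28075934],
       [  0.        ,   0.        ,   1.        ]]), 'pose': array([[-0.00927824,  0.98984413, -0.14185385,  0.3325179 ],
       [-0.99994858, -0.0086038 ,  0.00536708,  0.03664597],
       [ 0.00409209,  0.14189635,  0.98987306,  1.19712455],
       [ 0.        ,  0.        ,  0.        ,  1.        ]])}
side {'intrinsics': array([[407.62762309,   0.        , 322.28447649],
       [  0.        , 407.62762309, 192.28484444],
       [  0.        ,   0.        ,   1.        ]]), 'pose': array([[ 0.83069903,  0.37641229, -0.41018642,  0.14070049],
       [-0.55670736,  0.56693958, -0.60717084, -0.48129988],
       [ 0.00400435,  0.73273003,  0.68050766,  0.66587745],
       [ 0.        ,  0.        ,  0.        ,  1.        ]])}
{'time_s': 0.1, 'qpos': array([ 1.12340150e+00,  3.51150774e-01,  1.65234697e+00,  6.51612589e-06,
        1.13910533e+00, -8.46555966e-02]), 'joint_vel': array([-0.00084898, -0.00038779, -0.00101755,  0.00053981, -0.00034474,
        0.00095112]), 'effort': array([ 3.68166666e-04, -4.98033750e+01, -2.85704899e+01,  7.00296904e-02,
        2.39923771e-02,  1.61448088e-05]), 'ee_pos': array([0.1950308 , 0.5139334 , 0.21817755]), 'eef_rot': array([ 8.23054904e-01,  5.67961591e-01, -4.40060758e-04,  2.48187853e-04]), 'ft_force': array([-0.42260369, -0.39068999,  0.42271875]), 'torque': array([ 0.05814278, -0.03775834,  0.00903808]), 'finger_gap': 0.09274924968914809}
```

View pics/top0.png

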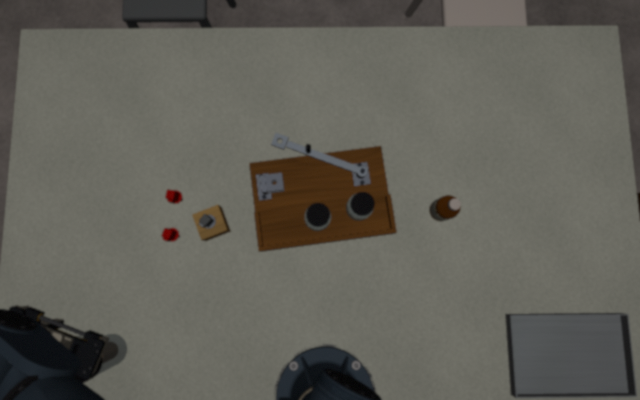

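View pics/side0.png

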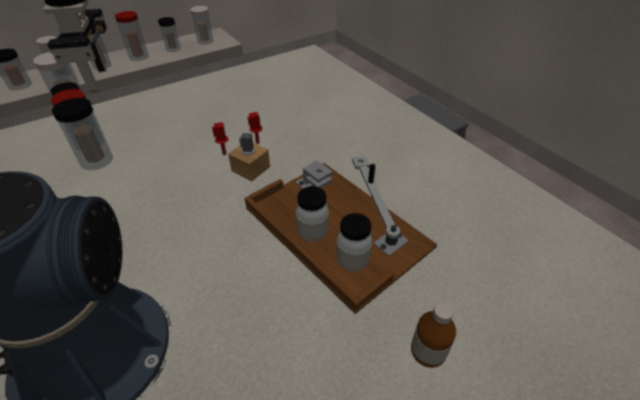

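Candidates for the pin: grey at top (207,220), red look-alikes at (174,197) and (170,234). The grey one in the wooden rest matches the description. I'll check it in a close crop.

Run:
```python
from h import *
im,d=load('top'); c=im[125:255,185:385]; cv2.imwrite('pics/top1.png',cv2.convertScaleAbs(cv2.resize(c,None,fx=4,fy=4,interpolation=cv2.INTER_CUBIC),alpha=1.5))
im,d=load('side'); a=cv2.resize(im[120:190,225:345],None,fx=6,fy=6,interpolation=cv2.INTER_CUBIC)
cv2.imwrite('pics/side1.png',cv2.convertScaleAbs(a,alpha=1.5))
```

```text
(no output)
```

View pics/top1.png

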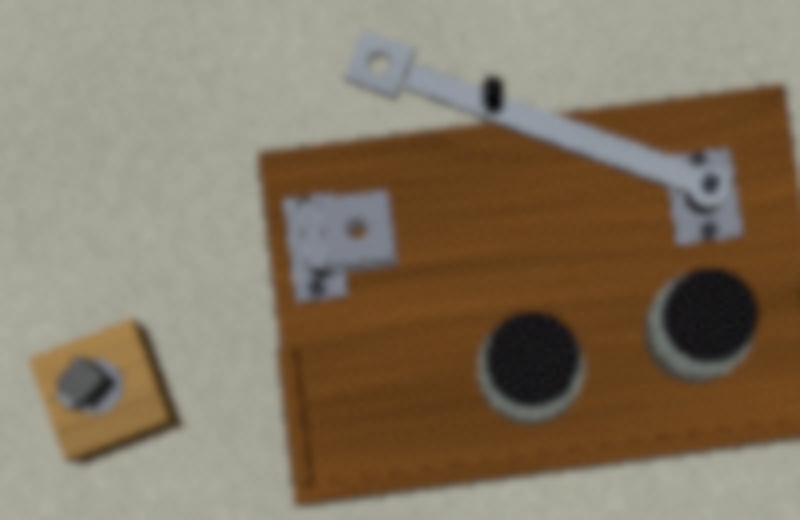

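View pics/side1.png

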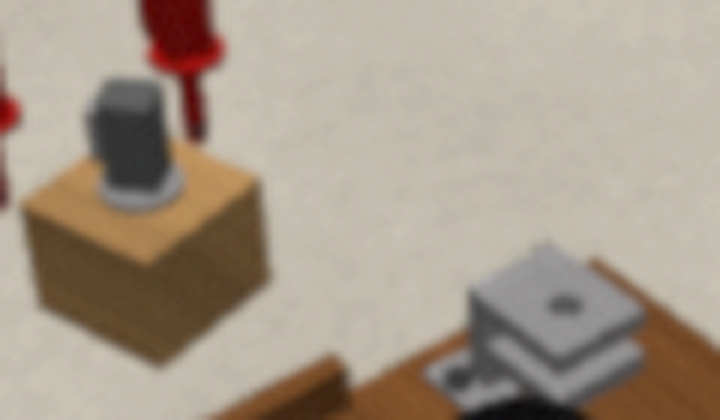

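Run:
```python
from h import *
f=lambda a,b:(185+(a+.5)/4-.5,125+(b+.5)/4-.5)
H=px('top',*f(357,229),z=.062); print('hole',H)
E=px('top',*f(379,62),z=.051); print('eye',E)
for z in (.051,.056,.061): print('piv',px('top',*f(709,184),z=z))
print('knobtop',px('top',*f(493,80),z=.101))
print('handle top',px('top',*f(84,380),z=.104))
for n,q in (('r1',(30,357)),('r2',(133,320)),('r3',(172,424)),('r4',(72,461))): print(n,px('top',*f(*q),z=.056))
a=px('top',*f(260,152),z=.015);b=px('top',*f(784,86),z=.015);c=px('top',*f(297,503),z=.015);print('tray',a,b,c,np.degrees(np.arctan2((b-a)[1],(b-a)[0])),np.degrees(np.arctan2((c-a)[1],(c-a)[0])))
im,d=load('top'); 
for q in ((530,360),(709,315),(84,380)):
  u,v=f(*q);print('z',px('top',u,v,d=d[round(v),round(u)]))
s,_=load('side'); g=lambda a,b:(225+(a+.5)/6-.5,120+(b+.5)/6-.5)
print('side hole',px('side',*g(566,305),z=.062),'handle top',px('side',*g(134,95),z=.104),'eye',px('side',361,163,z=.051))
A=cv2.resize(im[205:237,192:228],None,fx=12,fy=12,interpolation=cv2.INTER_CUBIC)
B=cv2.resize(s[126:158,232:262],None,fx=12,fy=12,interpolation=cv2.INTER_CUBIC)
cv2.imwrite('pics/pin.png',cv2.convertScaleAbs(np.hstack([A,B]),alpha=2))
```

```text
hole [0.54099002 0.12429739 0.062     ]
eye [0.65393897 0.11100878 0.051     ]
piv [ 0.57071711 -0.10302754  0.051     ]
piv [ 0.56967796 -0.10241821  0.056     ]
piv [ 0.56863881 -0.10180888  0.061     ]
knobtop [0.62774895 0.03649999 0.101     ]
handle top [0.44139242 0.28681757 0.104     ]
r1 [0.46116379 0.33246152 0.056     ]
r2 [0.48432853 0.26748513 0.056     ]
r3 [0.4177234  0.24150306 0.056     ]
r4 [0.39493731 0.3041459  0.056     ]
tray [0.60259088 0.19301953 0.015     ] [ 0.64514727 -0.15973315  0.015     ] [0.3685459  0.16659484 0.015     ] -83.12103072947473 -173.55833818609182
z [0.44979724 0.01566685 0.11714015]
z [ 0.47596823 -0.09270415  0.11890099]
z [0.44180367 0.28776254 0.09987096]
side hole [0.53954578 0.12347558 0.062     ] handle top [0.44065516 0.28452511 0.104     ] eye [0.64645577 0.10176964 0.051     ]
```

View pics/pin.png

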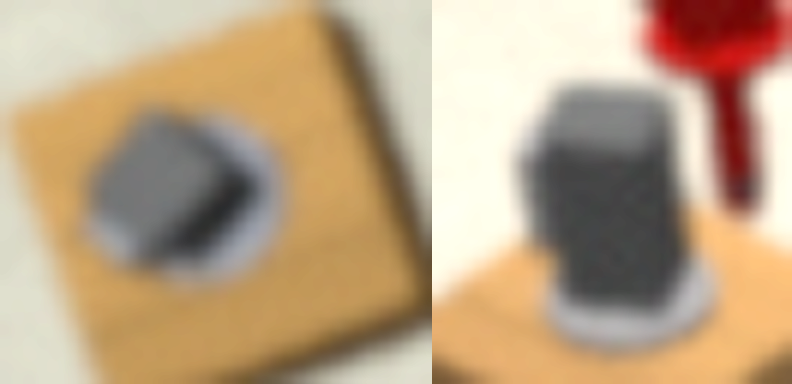

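The close crop confirms it: the grey block handle sits in the wooden rest, with its button on the lower-left (about bearing 140°). The bar is about 0.5 rad open, and the deck yaw is about 7°. I'll set out to push the knob first.

```bash
cat >> h.py <<'E'
def go(x,y,z,b):
    s=env.read_state(); from scipy.spatial.transform import Rotation as R
    M=R.from_quat(s['eef_rot']).as_matrix(); d=M.T@(np.array([x,y,z])-s['ee_pos'])
    b0=np.degrees(np.arctan2(M[1,0],M[0,0])); t=(b0-b+180)%360-180
    print('t',s['time_s'],'pos',s['ee_pos'].round(4),'b',b0.round(1),'F',s['ft_force'].round(1),'gap',round(s['finger_gap'],4)); print('tx ty tz',d.round(4),'twist',round(t,1))
E
python3 -c "
from h import *
go(.671,.04,.215,0)"
```

```text
t 0.1 pos [0.195  0.5139 0.2182] b 69.2 F [-0.4 -0.4  0.4] gap 0.0927
tx ty tz [-0.2742  0.6132  0.0034] twist 69.2
```

Emit:
{"op": "move_arm", "data": {
  "deltas": [
    {"tx": -0.27,"ty": 0.613,"tz": 0,"twist": 69,"fingers": -1},
    {"tx": -0.27,"ty": 0.613,"tz": 0,"twist": 69,"fingers": -1},
    {"tx": -0.27,"ty": 0.613,"tz": 0,"twist": 69,"fingers": -1},
    {"tx": -0.27,"ty": 0.613,"tz": 0,"twist": 69,"fingers": -1},
    {"tx": -0.27,"ty": 0.613,"tz": 0,"twist": 69,"fingers": -1}
  ],
  "grip_force": 20
}}

```text
time_s: 0.72
ee_pos: [0.4189, 0.2933, 0.2186]
eef_rot: [0.991, 0.132, -0.0, -0.0]
ft_force: [0.6, 1.4, -0.1]
finger_gap: 0.0476
```

```bash
python3 -c "
from h import *
go(.671,.04,.215,0)"
```

```text
t 0.725 pos [0.4189 0.2933 0.2186] b 15.1 F [ 0.6  1.4 -0.1] gap 0.0476
tx ty tz [0.1771 0.3103 0.0035] twist 15.1
```

Emit:
{"op": "move_arm", "data": {
  "deltas": [
    {"tx": 0.177,"ty": 0.31,"tz": 0,"twist": 15},
    {"tx": 0.177,"ty": 0.31,"tz": 0,"twist": 15},
    {"tx": 0.177,"ty": 0.31,"tz": 0,"twist": 15},
    {"tx": 0.177,"ty": 0.31,"tz": 0,"twist": 15},
    {"tx": 0.177,"ty": 0.31,"tz": 0,"twist": 15}
  ]
}}

```text
$.deltas[0]: bad value
```

```bash
python3 -c "
from h import *
go(.671,.04,.069,0)"
```

```text
t 0.725 pos [0.4189 0.2933 0.2186] b 15.1 F [ 0.6  1.4 -0.1] gap 0.0476
tx ty tz [0.1772 0.3103 0.1495] twist 15.1
```

Emit:
{"op": "move_arm", "data": {
  "deltas": [
    {"tx": 0.177,"ty": 0.31,"tz": 0,"twist": 15,"fingers": -1},
    {"tx": 0.177,"ty": 0.31,"tz": 0,"twist": 15,"fingers": -1},
    {"tx": 0.177,"ty": 0.31,"tz": 0,"twist": 15,"fingers": -1},
    {"tx": 0.177,"ty": 0.31,"tz": 0,"twist": 15,"fingers": -1},
    {"tx": 0.177,"ty": 0.31,"tz": 0,"twist": 15,"fingers": -1}
  ]
}}

```text
time_s: 1.35
ee_pos: [0.6408, 0.0731, 0.2183]
eef_rot: [1.0, 0.004, -0.0, -0.0]
ft_force: [0.7, 0.7, -0.4]
finger_gap: 0.0011
```

```bash
python3 -c "
from h import *
go(.671,.04,.069,0)"
```

```text
t 1.35 pos [0.6408 0.0731 0.2183] b 0.5 F [ 0.7  0.7 -0.4] gap 0.0011
tx ty tz [0.03   0.0334 0.1493] twist 0.5
```

Emit:
{"op": "move_arm", "data": {
  "deltas": [
    {"tx": 0.02,"ty": 0.02,"tz": 0,"twist": 0,"fingers": -1},
    {"tx": 0.02,"ty": 0.02,"tz": 0,"twist": 0,"fingers": -1},
    {"tx": 0.02,"ty": 0.02,"tz": 0,"twist": 0,"fingers": -1}
  ]
}}

```text
time_s: 1.72
ee_pos: [0.6591, 0.0557, 0.2183]
eef_rot: [1.0, 0.005, -0.0, -0.0]
ft_force: [-0.1, -0.3, 0.1]
finger_gap: 0.0004
```

```bash
python3 -c "
from h import *
go(.673,.04,.069,0)"
```

```text
t 1.725 pos [0.6591 0.0557 0.2183] b 0.5 F [-0.1 -0.3  0.1] gap 0.0004
tx ty tz [0.0139 0.0158 0.1493] twist 0.5
```

Emit:
{"op": "move_arm", "data": {
  "deltas": [
    {"tx": 0.016,"ty": 0.016,"tz": 0,"twist": 0.5,"fingers": -1},
    {"tx": 0.016,"ty": 0.016,"tz": 0.06,"twist": 0.5,"fingers": -1},
    {"tx": 0.016,"ty": 0.016,"tz": 0.12,"twist": 0.5,"fingers": -1},
    {"tx": 0.016,"ty": 0.016,"tz": 0.149,"twist": 0.5,"fingers": -1},
    {"tx": 0.016,"ty": 0.016,"tz": 0.149,"twist": 0.5,"fingers": -1}
  ]
}}

```text
time_s: 2.35
ee_pos: [0.6742, 0.0403, 0.0679]
eef_rot: [1.0, 0.001, -0.002, -0.0]
ft_force: [0.3, 0.2, 0.3]
finger_gap: 0.0006
```

```bash
python3 -c "
from h import *
go(.60,.046,.069,0)"
```

```text
t 2.35 pos [0.6742 0.0403 0.0679] b 0.1 F [0.3 0.2 0.3] gap 0.0006
tx ty tz [-0.0742 -0.0058 -0.0008] twist 0.1
```

Push in steps of about 15 mm per row, stopping short of home.

Emit:
{"op": "move_arm", "data": {
  "deltas": [
    {"tx": -0.014,"ty": -0.001,"tz": 0,"twist": 0,"fingers": -1},
    {"tx": -0.028,"ty": -0.002,"tz": 0,"twist": 0,"fingers": -1},
    {"tx": -0.042,"ty": -0.004,"tz": 0,"twist": 0,"fingers": -1},
    {"tx": -0.056,"ty": -0.005,"tz": 0,"twist": 0,"fingers": -1},
    {"tx": -0.07,"ty": -0.006,"tz": 0,"twist": 0,"fingers": -1}
  ]
}}

```text
time_s: 2.98
ee_pos: [0.6071, 0.0462, 0.0725]
eef_rot: [1.0, 0.0, 0.003, -0.0]
ft_force: [3.8, 1.8, -0.3]
finger_gap: 0.0006
```

Emit:
{"op": "move_arm", "data": {
  "deltas": [
    {"tx": -0.004,"ty": 0,"tz": 0,"twist": 0,"fingers": -1},
    {"tx": -0.008,"ty": 0,"tz": 0,"twist": 0,"fingers": -1},
    {"tx": -0.012,"ty": 0,"tz": 0,"twist": 0,"fingers": -1},
    {"tx": -0.015,"ty": 0,"tz": 0,"twist": 0,"fingers": -1}
  ]
}}

```text
time_s: 3.48
ee_pos: [0.591, 0.0451, 0.0698]
eef_rot: [1.0, -0.0, 0.0, 0.0]
ft_force: [1.4, 0.7, 1.8]
finger_gap: 0.0005
```

```bash
python3 -c "
from h import *
go(.576,.046,.069,0)
im,d=snap('top'); c=im[125:255,185:385]; cv2.imwrite('pics/top2.png',cv2.convertScaleAbs(cv2.resize(c,None,fx=4,fy=4,interpolation=cv2.INTER_CUBIC),alpha=1.5))"
```

```text
t 3.475 pos [0.591  0.0451 0.0698] b -0.0 F [1.4 0.7 1.8] gap 0.0005
tx ty tz [-0.015  -0.0009  0.0008] twist -0.0
```

View pics/top2.png

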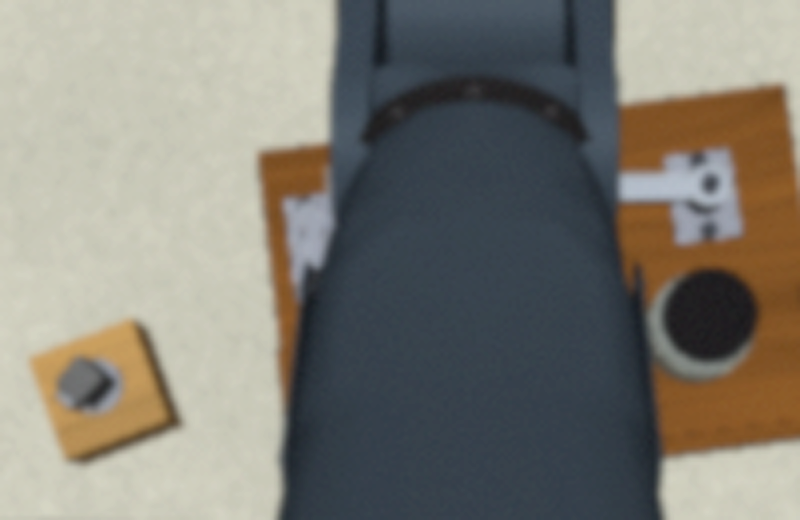

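The arm covers the fork at crop x 290–660. The bar near the hinge, at crop (620–700,185), lies almost across and is about 7° short of home. I'll go on gently and watch the force.

Emit:
{"op": "move_arm", "data": {
  "deltas": [
    {"tx": -0.003,"ty": 0,"tz": 0,"twist": 0,"fingers": -1},
    {"tx": -0.006,"ty": 0,"tz": 0,"twist": 0,"fingers": -1},
    {"tx": -0.009,"ty": 0,"tz": 0,"twist": 0,"fingers": -1},
    {"tx": -0.011,"ty": 0,"tz": 0,"twist": 0,"fingers": -1},
    {"tx": -0.011,"ty": 0,"tz": 0,"twist": 0,"fingers": -1}
  ]
}}

```text
time_s: 4.15
ee_pos: [0.5796, 0.0451, 0.0695]
eef_rot: [1.0, 0.0, -0.0, 0.0]
ft_force: [0.6, -0.6, 0.7]
finger_gap: 0.0004
```

Emit:
{"op": "move_arm", "data": {
  "deltas": [
    {"tx": -0.001,"ty": 0,"tz": 0,"twist": 0,"fingers": -1},
    {"tx": -0.002,"ty": 0,"tz": 0,"twist": 0,"fingers": -1},
    {"tx": -0.003,"ty": 0,"tz": 0,"twist": 0,"fingers": -1},
    {"tx": -0.003,"ty": 0,"tz": 0,"twist": 0,"fingers": -1}
  ]
}}

```text
time_s: 4.65
ee_pos: [0.5769, 0.0451, 0.0696]
eef_rot: [1.0, -0.0, -0.0, 0.0]
ft_force: [1.7, -0.8, -0.7]
finger_gap: 0.0006
```

Emit:
{"op": "move_arm", "data": {
  "deltas": [
    {"tx": -0.001,"ty": 0,"tz": 0,"twist": 0,"fingers": -1},
    {"tx": -0.002,"ty": 0,"tz": 0,"twist": 0,"fingers": -1},
    {"tx": -0.002,"ty": 0,"tz": 0,"twist": 0,"fingers": -1}
  ]
}}

```text
time_s: 5.03
ee_pos: [0.5749, 0.0451, 0.0696]
eef_rot: [1.0, -0.0, -0.0, -0.0]
ft_force: [1.3, -0.1, 0.2]
finger_gap: 0.0002
```

Emit:
{"op": "move_arm", "data": {
  "deltas": [
    {"tx": -0.001,"ty": 0,"tz": 0,"twist": 0,"fingers": -1},
    {"tx": -0.002,"ty": 0,"tz": 0,"twist": 0,"fingers": -1},
    {"tx": -0.003,"ty": 0,"tz": 0,"twist": 0,"fingers": -1}
  ]
}}

```text
time_s: 5.4
ee_pos: [0.5735, 0.0451, 0.0699]
eef_rot: [1.0, -0.0, 0.002, 0.0]
ft_force: [12.2, -1.7, -7.3]
finger_gap: 0.0008
```

Emit:
{"op": "move_arm", "data": {
  "deltas": [
    {"tx": -0.001,"ty": 0,"tz": 0,"twist": 0,"fingers": -1},
    {"tx": -0.002,"ty": 0,"tz": 0,"twist": 0,"fingers": -1},
    {"tx": -0.003,"ty": 0,"tz": 0,"twist": 0,"fingers": -1}
  ]
}}

```text
time_s: 5.78
ee_pos: [0.5733, 0.045, 0.0702]
eef_rot: [1.0, -0.0, 0.005, -0.0]
ft_force: [27.1, -1.2, -18.3]
finger_gap: 0.0006
```

```bash
python3 -c "
from h import *
go(.576,.046,.069,0)
im,d=snap('side'); c=im[130:270,270:430]; cv2.imwrite('pics/side2.png',cv2.convertScaleAbs(cv2.resize(c,None,fx=4,fy=4,interpolation=cv2.INTER_CUBIC),alpha=1.5))"
```

```text
t 5.775 pos [0.5733 0.045  0.0702] b -0.0 F [ 27.1  -1.2 -18.3] gap 0.0006
tx ty tz [ 0.0027 -0.001   0.0012] twist -0.0
```

View pics/side2.png

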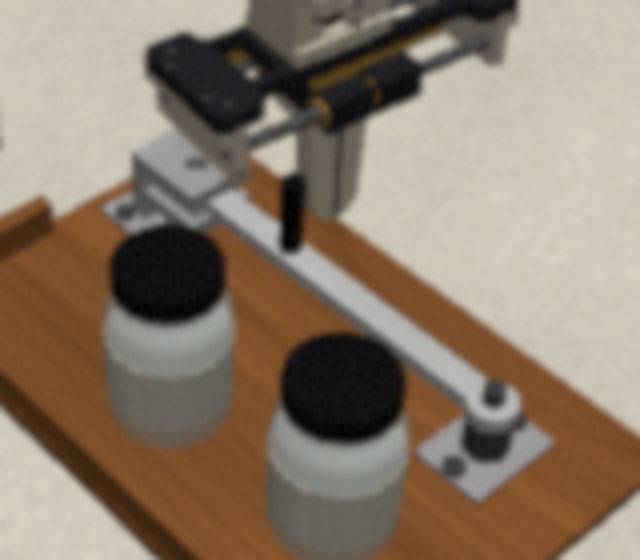

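The stop is felt at TCP x about 0.5735: the force rose with no further travel, and the last step pushed harder than I meant. In the picture the bar runs from the hinge (490,400) straight into the fork (200,170), and the jars are untouched. I'll back off and go to the pin.

Emit:
{"op": "move_arm", "data": {
  "deltas": [
    {"tx": 0.01,"ty": 0,"tz": 0,"twist": 0,"fingers": -1},
    {"tx": 0.03,"ty": 0,"tz": 0,"twist": 0,"fingers": -1},
    {"tx": 0.03,"ty": 0,"tz": -0.06,"twist": 0,"fingers": -1},
    {"tx": 0.03,"ty": 0,"tz": -0.12,"twist": 0,"fingers": -1},
    {"tx": 0.03,"ty": 0,"tz": -0.14,"twist": 0,"fingers": -1}
  ]
}}

```text
time_s: 6.45
ee_pos: [0.5997, 0.0454, 0.2133]
eef_rot: [1.0, 0.0, 0.002, -0.0]
ft_force: [-0.8, -0.3, -0.4]
finger_gap: 0.0003
```

```bash
python3 -c "
from h import *
go(.4413,.287,.21,-40)"
```

```text
t 6.45 pos [0.5997 0.0454 0.2133] b 0.0 F [-0.8 -0.3 -0.4] gap 0.0003
tx ty tz [-0.1584 -0.2416  0.0028] twist 40.0
```

Emit:
{"op": "move_arm", "data": {
  "deltas": [
    {"tx": -0.158,"ty": -0.2416,"tz": 0,"twist": 40,"fingers": 0.3},
    {"tx": -0.158,"ty": -0.2416,"tz": 0,"twist": 40,"fingers": 0.3},
    {"tx": -0.158,"ty": -0.2416,"tz": 0,"twist": 40,"fingers": 0.3},
    {"tx": -0.158,"ty": -0.2416,"tz": 0,"twist": 40,"fingers": 0.3},
    {"tx": -0.158,"ty": -0.2416,"tz": 0,"twist": 40,"fingers": 0.3}
  ]
}}

```text
time_s: 7.08
ee_pos: [0.4389, 0.2884, 0.2096]
eef_rot: [0.939, -0.343, -0.001, 0.0]
ft_force: [0.4, -0.7, -0.0]
finger_gap: 0.0459
```

Emit:
{"op": "move_arm", "data": {
  "deltas": [
    {"tx": 0,"ty": 0,"tz": 0,"twist": 0,"fingers": 0.3},
    {"tx": 0,"ty": 0,"tz": 0,"twist": 0,"fingers": 0.3}
  ]
}}

```text
time_s: 7.32
ee_pos: [0.4409, 0.2864, 0.2095]
eef_rot: [0.94, -0.342, -0.0, 0.0]
ft_force: [0.9, -0.9, 0.8]
finger_gap: 0.06
```

```bash
python3 -c "
from h import *
go(.4413,.287,.065,-40)"
```

```text
t 7.325 pos [0.4409 0.2864 0.2095] b -40.0 F [ 0.9 -0.9  0.8] gap 0.06
tx ty tz [ 0.     -0.0008  0.1445] twist 0.0
```

Emit:
{"op": "move_arm", "data": {
  "deltas": [
    {"tx": 0,"ty": -0.001,"tz": 0.05,"twist": 0,"fingers": 0.3},
    {"tx": 0,"ty": -0.001,"tz": 0.08,"twist": 0,"fingers": 0.3},
    {"tx": 0,"ty": -0.001,"tz": 0.11,"twist": 0,"fingers": 0.3},
    {"tx": 0,"ty": -0.001,"tz": 0.13,"twist": 0,"fingers": 0.3},
    {"tx": 0,"ty": -0.001,"tz": 0.1445,"twist": 0,"fingers": 0.3}
  ]
}}

```text
time_s: 7.95
ee_pos: [0.442, 0.2864, 0.0642]
eef_rot: [0.939, -0.343, -0.0, 0.0]
ft_force: [-0.3, 0.6, -0.1]
finger_gap: 0.0605
```

```bash
python3 -c "
from h import *
go(.4413,.287,.065,-40)
im,d=snap('side'); c=im[95:185,200:320]; A=cv2.resize(c,None,fx=5,fy=5,interpolation=cv2.INTER_CUBIC)
cv2.imwrite('pics/pin2.png',cv2.convertScaleAbs(A,alpha=1.7))"
```

```text
t 7.95 pos [0.442  0.2864 0.0642] b -40.1 F [-0.3  0.6 -0.1] gap 0.0605
tx ty tz [-0.0009  0.     -0.0008] twist -0.1
```

View pics/pin2.png

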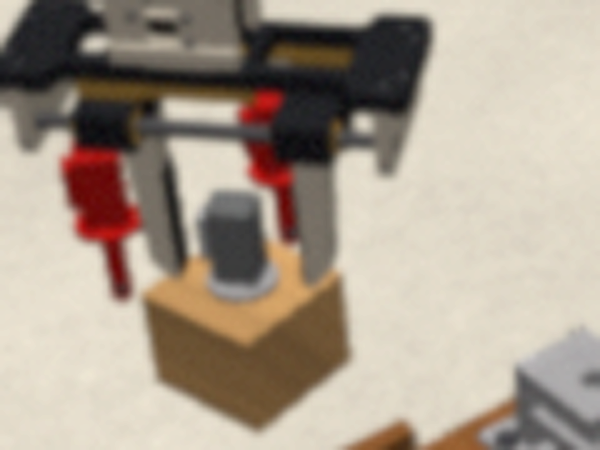

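The pin stands between the fingers, at crop (235,240), with the button side at the left finger. Closing in steps.

Emit:
{"op": "move_arm", "data": {
  "deltas": [
    {"tx": 0,"ty": 0,"tz": 0,"twist": 0,"fingers": -0.1},
    {"tx": 0,"ty": 0,"tz": 0,"twist": 0,"fingers": -0.25},
    {"tx": 0,"ty": 0,"tz": 0,"twist": 0,"fingers": -0.35},
    {"tx": 0,"ty": 0,"tz": 0,"twist": 0,"fingers": -1},
    {"tx": 0,"ty": 0,"tz": 0,"twist": 0,"fingers": -1}
  ],
  "grip_force": 25
}}

```text
time_s: 8.62
ee_pos: [0.4421, 0.2876, 0.0657]
eef_rot: [0.94, -0.342, 0.0, -0.0]
ft_force: [0.4, -1.4, 6.5]
finger_gap: 0.0247
```

Emit:
{"op": "move_arm", "data": {
  "deltas": [
    {"tx": 0,"ty": 0,"tz": 0,"twist": 0,"fingers": -1},
    {"tx": 0,"ty": 0,"tz": 0,"twist": 0,"fingers": -1},
    {"tx": 0,"ty": 0,"tz": 0,"twist": 0,"fingers": -1}
  ]
}}

```text
time_s: 9.0
ee_pos: [0.4421, 0.2876, 0.0657]
eef_rot: [0.94, -0.342, 0.0, -0.0]
ft_force: [-0.6, -1.0, 6.3]
finger_gap: 0.0248
```

Emit:
{"op": "move_arm", "data": {
  "deltas": [
    {"tx": 0,"ty": 0,"tz": -0.02,"twist": 0,"fingers": -1},
    {"tx": 0,"ty": 0,"tz": -0.05,"twist": 0,"fingers": -1},
    {"tx": 0,"ty": 0,"tz": -0.08,"twist": 0,"fingers": -1},
    {"tx": 0,"ty": 0,"tz": -0.09,"twist": 0,"fingers": -1},
    {"tx": 0,"ty": 0,"tz": -0.09,"twist": 0,"fingers": -1}
  ]
}}

```text
time_s: 9.62
ee_pos: [0.4415, 0.2875, 0.1549]
eef_rot: [0.94, -0.342, 0.0, -0.0]
ft_force: [0.8, 0.6, -1.4]
finger_gap: 0.0245
```

```bash
python3 -c "
from h import *
go(.5402,.1240,.158,-40)
im,d=snap('side'); c=im[85:165,210:310]; A=cv2.resize(c,None,fx=7,fy=7,interpolation=cv2.INTER_CUBIC)
cv2.imwrite('pics/pin3.png',cv2.convertScaleAbs(A,alpha=1.7))
s=env.read_state();p=s['ee_pos']
for h in (.019,-.011,-.055):  # handle mid, collar underside(28 below), tip at 74 below grip
  u,v=proj('side',p+[0,0,h]); print(h,(u-210+.5)*7,(v-85+.5)*7)"
```

```text
t 9.625 pos [0.4415 0.2875 0.1549] b -40.0 F [ 0.8  0.6 -1.4] gap 0.0245
tx ty tz [ 0.1807  0.0618 -0.0031] twist 0.0
0.019 233.68946265757202 175.07226048375696
-0.011 245.32630794569377 253.91151204640198
-0.055 261.5126807767824 363.5736659997224
```

View pics/pin3.png

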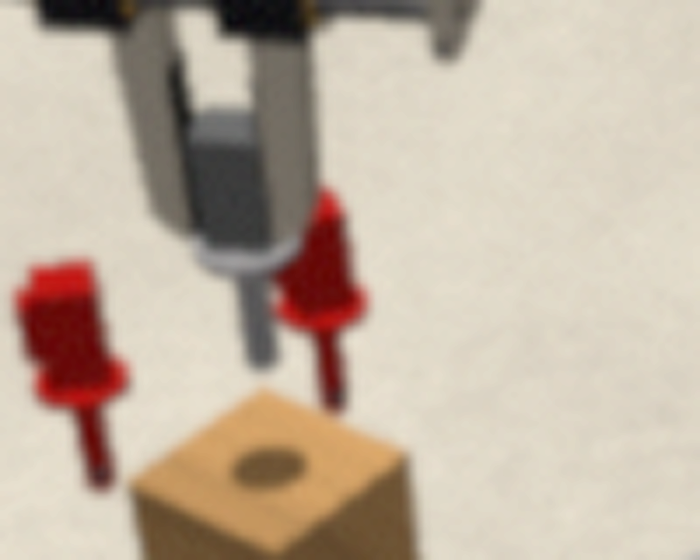

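Tip seen at (263,362) against the predicted (261,364), so the pin hangs straight and centred in the jaws. I'll carry it over the hole, then dip.

Emit:
{"op": "move_arm", "data": {
  "deltas": [
    {"tx": 0.045,"ty": 0.015,"tz": 0,"twist": 0,"fingers": -1},
    {"tx": 0.09,"ty": 0.031,"tz": 0,"twist": 0,"fingers": -1},
    {"tx": 0.135,"ty": 0.046,"tz": 0,"twist": 0,"fingers": -1},
    {"tx": 0.1805,"ty": 0.062,"tz": 0,"twist": 0,"fingers": -1},
    {"tx": 0.1805,"ty": 0.062,"tz": 0,"twist": 0,"fingers": -1}
  ]
}}

```text
time_s: 10.3
ee_pos: [0.5406, 0.1215, 0.1535]
eef_rot: [0.939, -0.344, -0.001, 0.001]
ft_force: [0.1, -0.3, -1.4]
finger_gap: 0.0242
```

```bash
python3 -c "
from h import *
go(.5400,.1240,.123,-47)
im,d=snap('side'); A=cv2.resize(im[105:185,270:370],None,fx=7,fy=7,interpolation=cv2.INTER_CUBIC)
cv2.imwrite('pics/pin4.png',cv2.convertScaleAbs(A,alpha=1.5))
p=env.read_state()['ee_pos']
for h in (.0183,-.0097,-.0557):
  u,v=proj('side',p+[0,0,h]); print(h,(u-270+.5)*7,(v-105+.5)*7)
u,v=proj('side',[.54,.124,.062]);print('hole',(u-270+.5)*7,(v-105+.5)*7)"
```

```text
t 10.3 pos [0.5406 0.1215 0.1535] b -40.2 F [ 0.1 -0.3 -1.4] gap 0.0242
tx ty tz [-0.002  -0.0015  0.0305] twist 6.8
0.0183 346.8222286533482 183.72675137911625
-0.0097 346.9486867418155 259.08336601288045
-0.0557 347.145031508096 376.0855844337838
hole 346.18782831357765 460.08054802877007
```

View pics/pin4.png

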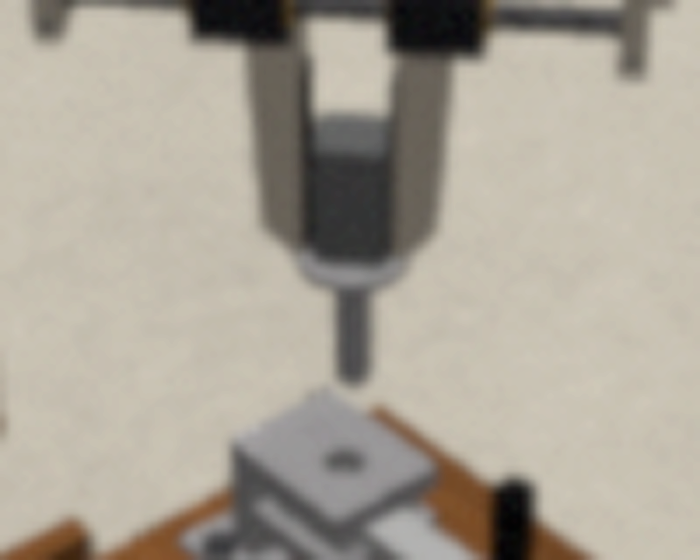

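The tip is at (352,380) and the hole at (346,461), so the tip is about 1.5 mm off to the camera's right. The arm may still have been settling. I'll lower to just above and correct.

Emit:
{"op": "move_arm", "data": {
  "deltas": [
    {"tx": -0.002,"ty": -0.0015,"tz": 0.01,"twist": 0,"fingers": -1},
    {"tx": -0.002,"ty": -0.0015,"tz": 0.02,"twist": 0,"fingers": -1},
    {"tx": -0.002,"ty": -0.0015,"tz": 0.027,"twist": 0,"fingers": -1},
    {"tx": -0.002,"ty": -0.0015,"tz": 0.027,"twist": 0,"fingers": -1},
    {"tx": -0.002,"ty": -0.0015,"tz": 0.027,"twist": 0,"fingers": -1}
  ]
}}

```text
time_s: 10.98
ee_pos: [0.5396, 0.1266, 0.1283]
eef_rot: [0.94, -0.342, 0.0, -0.0]
ft_force: [-0.3, -0.4, -0.3]
finger_gap: 0.0243
```

```bash
python3 -c "
from h import *
im,d=snap('side'); A=cv2.resize(im[125:185,290:350],None,fx=10,fy=10,interpolation=cv2.INTER_CUBIC)
cv2.imwrite('pics/pin5.png',cv2.convertScaleAbs(A,alpha=1.5))
go(.5400,.1240,.123,-40)
p=env.read_state()['ee_pos']
for h in (.0183,-.0097,-.0557):
  u,v=proj('side',p+[0,0,h]); print(h,(u-290+.5)*10,(v-125+.5)*10)
u,v=proj('side',[.54,.124,.062]);print('hole',(u-290+.5)*10,(v-125+.5)*10)
for e in ((.001,0,0),(0,.001,0)):
  a,b=proj('side',np.array([.54,.124,.062])+e);print((a-u)*10,(b-v)*10)"
```

```text
t 11.025 pos [0.5397 0.1265 0.1284] b -40.0 F [-0.1 -0.2 -2.5] gap 0.0244
tx ty tz [0.0019 0.0017 0.0054] twist 0.0
0.0183 286.2423536829465 151.65831049715052
-0.0097 286.61323939501585 255.14349209032588
-0.0557 287.18978168298804 416.0113320348114
hole 294.5540404479681 457.25792575538577
3.6066134215690226 -1.5317034436958465
-2.3853853178047757 -2.3090073507174225
```

View pics/pin5.png

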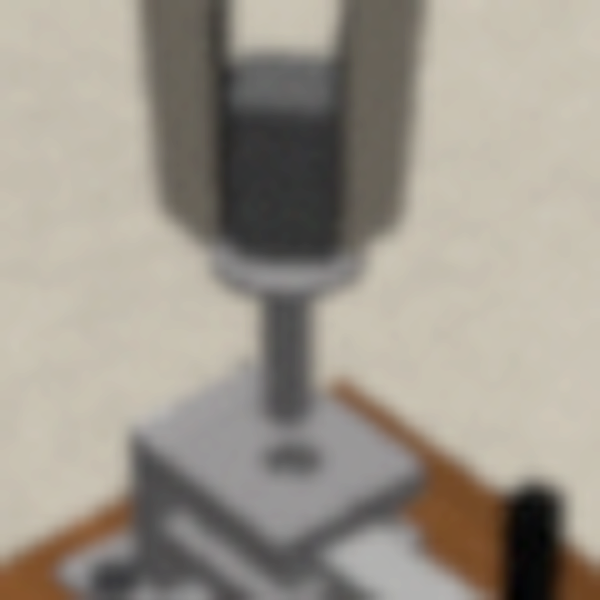

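Tip at (288,420), hole at (292,460): the tip must come about 3–5 mm towards the camera. First dip, near (0.539, 0.123).

Emit:
{"op": "move_arm", "data": {
  "deltas": [
    {"tx": 0.0015,"ty": 0.0033,"tz": 0.004,"twist": 0,"fingers": -1},
    {"tx": 0.0015,"ty": 0.0033,"tz": 0.008,"twist": 0,"fingers": -1},
    {"tx": 0.0015,"ty": 0.0033,"tz": 0.0105,"twist": 0,"fingers": -1},
    {"tx": 0.0015,"ty": 0.0033,"tz": 0.0125,"twist": 0,"fingers": -1},
    {"tx": 0.0015,"ty": 0.0033,"tz": 0.0125,"twist": 0,"fingers": -1}
  ]
}}

```text
time_s: 11.65
ee_pos: [0.5386, 0.1231, 0.1155]
eef_rot: [0.94, -0.342, 0.0, -0.0]
ft_force: [0.8, 1.8, -2.9]
finger_gap: 0.0245
```

```bash
python3 -c "
from h import *
go(.5388,.123,.115,-40)"
```

```text
t 11.65 pos [0.5386 0.1231 0.1155] b -40.0 F [ 0.8  1.8 -2.9] gap 0.0245
tx ty tz [ 0.0002 -0.0001  0.0005] twist -0.0
```

The tip is already 2 mm below the fork top with no upward force, so it has probably entered the hole. Continuing gently.

Emit:
{"op": "move_arm", "data": {
  "deltas": [
    {"tx": 0,"ty": 0,"tz": 0.001,"twist": 0,"fingers": -1},
    {"tx": 0,"ty": 0,"tz": 0.002,"twist": 0,"fingers": -1},
    {"tx": 0,"ty": 0,"tz": 0.003,"twist": 0,"fingers": -1},
    {"tx": 0,"ty": 0,"tz": 0.003,"twist": 0,"fingers": -1}
  ]
}}

```text
time_s: 12.15
ee_pos: [0.5386, 0.123, 0.1126]
eef_rot: [0.94, -0.342, 0.0, -0.0]
ft_force: [0.9, 2.7, -1.5]
finger_gap: 0.0243
```

Emit:
{"op": "move_arm", "data": {
  "deltas": [
    {"tx": -0.0002,"ty": -0.0005,"tz": 0.001,"twist": 0,"fingers": -1},
    {"tx": -0.0002,"ty": -0.0005,"tz": 0.0025,"twist": 0,"fingers": -1},
    {"tx": -0.0002,"ty": -0.0005,"tz": 0.004,"twist": 0,"fingers": -1},
    {"tx": -0.0002,"ty": -0.0005,"tz": 0.0055,"twist": 0,"fingers": -1},
    {"tx": -0.0002,"ty": -0.0005,"tz": 0.0055,"twist": 0,"fingers": -1}
  ]
}}

```text
time_s: 12.78
ee_pos: [0.5386, 0.1234, 0.1069]
eef_rot: [0.94, -0.342, -0.0, 0.0]
ft_force: [-0.4, 0.6, -2.1]
finger_gap: 0.0242
```

Emit:
{"op": "move_arm", "data": {
  "deltas": [
    {"tx": 0,"ty": -0.0003,"tz": 0.0015,"twist": 0,"fingers": -1},
    {"tx": 0,"ty": -0.0003,"tz": 0.003,"twist": 0,"fingers": -1},
    {"tx": 0,"ty": -0.0003,"tz": 0.004,"twist": 0,"fingers": -1},
    {"tx": 0,"ty": -0.0003,"tz": 0.004,"twist": 0,"fingers": -1}
  ]
}}

```text
time_s: 13.28
ee_pos: [0.5388, 0.1237, 0.103]
eef_rot: [0.94, -0.342, -0.0, 0.0]
ft_force: [0.2, -0.5, -1.5]
finger_gap: 0.0247
```

The tip is through the bar's eye and the balls are inside the fork, with almost no force. On to the lower plate.

Emit:
{"op": "move_arm", "data": {
  "deltas": [
    {"tx": 0,"ty": 0,"tz": 0.002,"twist": 0,"fingers": -1},
    {"tx": 0,"ty": 0,"tz": 0.004,"twist": 0,"fingers": -1},
    {"tx": 0,"ty": 0,"tz": 0.006,"twist": 0,"fingers": -1},
    {"tx": 0,"ty": 0,"tz": 0.0075,"twist": 0,"fingers": -1},
    {"tx": 0,"ty": 0,"tz": 0.0075,"twist": 0,"fingers": -1}
  ]
}}

```text
time_s: 13.9
ee_pos: [0.5388, 0.1237, 0.0955]
eef_rot: [0.94, -0.342, -0.0, 0.0]
ft_force: [-0.8, -0.8, -0.8]
finger_gap: 0.0248
```

Emit:
{"op": "move_arm", "data": {
  "deltas": [
    {"tx": 0,"ty": 0,"tz": 0.001,"twist": 0,"fingers": -1},
    {"tx": 0,"ty": 0,"tz": 0.002,"twist": 0,"fingers": -1},
    {"tx": 0,"ty": 0,"tz": 0.003,"twist": 0,"fingers": -1},
    {"tx": 0,"ty": 0,"tz": 0.003,"twist": 0,"fingers": -1}
  ]
}}

```text
time_s: 14.4
ee_pos: [0.5388, 0.1237, 0.0926]
eef_rot: [0.94, -0.342, -0.0, 0.0]
ft_force: [0.0, -0.0, -2.5]
finger_gap: 0.0242
```

Free so far. The collar should touch at a TCP height of about 0.0717.

Emit:
{"op": "move_arm", "data": {
  "deltas": [
    {"tx": 0,"ty": 0,"tz": 0.003,"twist": 0,"fingers": -1},
    {"tx": 0,"ty": 0,"tz": 0.006,"twist": 0,"fingers": -1},
    {"tx": 0,"ty": 0,"tz": 0.009,"twist": 0,"fingers": -1},
    {"tx": 0,"ty": 0,"tz": 0.012,"twist": 0,"fingers": -1},
    {"tx": 0,"ty": 0,"tz": 0.012,"twist": 0,"fingers": -1}
  ]
}}

```text
time_s: 15.02
ee_pos: [0.5387, 0.1236, 0.0804]
eef_rot: [0.94, -0.342, -0.0, 0.0]
ft_force: [0.3, -0.3, -1.9]
finger_gap: 0.0239
```

Emit:
{"op": "move_arm", "data": {
  "deltas": [
    {"tx": 0,"ty": 0,"tz": 0.002,"twist": 0,"fingers": -1},
    {"tx": 0,"ty": 0,"tz": 0.004,"twist": 0,"fingers": -1},
    {"tx": 0,"ty": 0,"tz": 0.0065,"twist": 0,"fingers": -1},
    {"tx": 0,"ty": 0,"tz": 0.0065,"twist": 0,"fingers": -1}
  ]
}}

```text
time_s: 15.52
ee_pos: [0.5387, 0.1237, 0.0739]
eef_rot: [0.94, -0.342, -0.0, 0.0]
ft_force: [0.5, -1.0, -2.2]
finger_gap: 0.0245
```

Emit:
{"op": "move_arm", "data": {
  "deltas": [
    {"tx": 0,"ty": 0,"tz": 0.001,"twist": 0,"fingers": -1},
    {"tx": 0,"ty": 0,"tz": 0.002,"twist": 0,"fingers": -1},
    {"tx": 0,"ty": 0,"tz": 0.002,"twist": 0,"fingers": -1}
  ]
}}

```text
time_s: 15.9
ee_pos: [0.5388, 0.1237, 0.0721]
eef_rot: [0.94, -0.342, -0.0, 0.0]
ft_force: [-0.4, -0.5, -2.3]
finger_gap: 0.0243
```

Emit:
{"op": "move_arm", "data": {
  "deltas": [
    {"tx": 0,"ty": 0,"tz": 0.0007,"twist": 0,"fingers": -1},
    {"tx": 0,"ty": 0,"tz": 0.0014,"twist": 0,"fingers": -1},
    {"tx": 0,"ty": 0,"tz": 0.0014,"twist": 0,"fingers": -1}
  ]
}}

```text
time_s: 16.27
ee_pos: [0.539, 0.1237, 0.0717]
eef_rot: [0.94, -0.342, 0.0, -0.0]
ft_force: [-5.1, -0.9, 9.8]
finger_gap: 0.0247
```

Emit:
{"op": "move_arm", "data": {
  "deltas": [
    {"tx": 0,"ty": 0,"tz": 0.0004,"twist": 0,"fingers": -1},
    {"tx": 0,"ty": 0,"tz": 0.0008,"twist": 0,"fingers": -1},
    {"tx": 0,"ty": 0,"tz": 0.0008,"twist": 0,"fingers": -1}
  ]
}}

```text
time_s: 16.65
ee_pos: [0.539, 0.1237, 0.0716]
eef_rot: [0.94, -0.342, 0.0, -0.0]
ft_force: [-8.3, -2.6, 19.7]
finger_gap: 0.0247
```

The collar is seated at 0.0716, against 0.0717 predicted. I'll ease the pressure, then let go.

Emit:
{"op": "move_arm", "data": {
  "deltas": [
    {"tx": 0,"ty": 0,"tz": -0.0015,"twist": 0,"fingers": -1},
    {"tx": 0,"ty": 0,"tz": -0.0015,"twist": 0,"fingers": -1},
    {"tx": 0,"ty": 0,"tz": -0.0015,"twist": 0,"fingers": 0},
    {"tx": 0,"ty": 0,"tz": -0.0015,"twist": 0,"fingers": 0},
    {"tx": 0,"ty": 0,"tz": -0.0015,"twist": 0,"fingers": 0.1}
  ]
}}

```text
time_s: 17.27
ee_pos: [0.5389, 0.1236, 0.0713]
eef_rot: [0.94, -0.342, 0.0, 0.0]
ft_force: [-0.3, -0.4, 0.1]
finger_gap: 0.0487
```

```bash
python3 -c "
from h import *
im,d=snap('side'); A=cv2.resize(im[125:185,280:360],None,fx=9,fy=9,interpolation=cv2.INTER_CUBIC)
cv2.imwrite('pics/pin6.png',cv2.convertScaleAbs(A,alpha=1.5))
go(.539,.1237,.072,-40)
u,v=proj('side',[.539,.1237,.110]);print((u-280+.5)*9,(v-125+.5)*9)"
```

```text
t 17.325 pos [0.539  0.1236 0.0713] b -40.0 F [-0.2 -0.1 -1.2] gap 0.05
tx ty tz [-0.     -0.0001 -0.0007] twist 0.0
352.09959382409824 264.5259146232749
```

View pics/pin6.png

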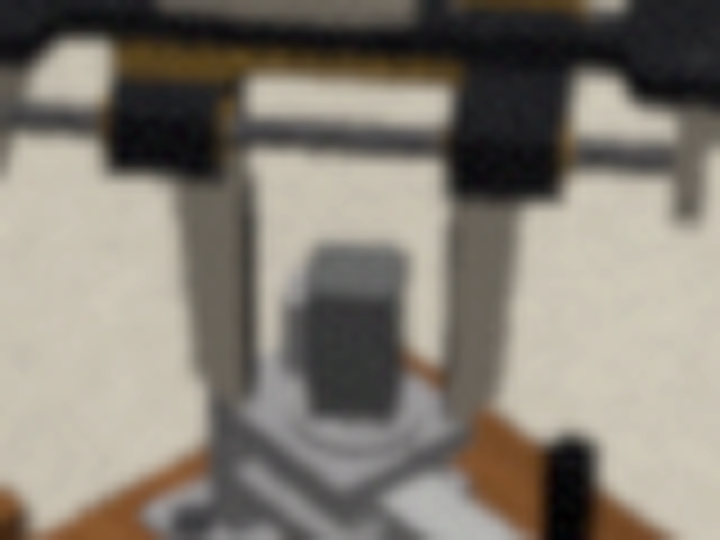

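The pin is seated: collar flat on the fork at (350,430), the button standing out at the left (295,320), and the fingers clear. I'll retreat straight up.

Emit:
{"op": "move_arm", "data": {
  "deltas": [
    {"tx": 0,"ty": 0,"tz": -0.02,"twist": 0,"fingers": 0.1},
    {"tx": 0,"ty": 0,"tz": -0.06,"twist": 0,"fingers": 0.1},
    {"tx": 0,"ty": 0,"tz": -0.12,"twist": 0,"fingers": 0.1},
    {"tx": 0,"ty": 0,"tz": -0.17,"twist": 0,"fingers": 0.1},
    {"tx": 0,"ty": 0,"tz": -0.17,"twist": 0,"fingers": 0.1}
  ]
}}

```text
time_s: 17.95
ee_pos: [0.5405, 0.1238, 0.2451]
eef_rot: [0.94, -0.342, 0.003, -0.002]
ft_force: [-0.1, -0.5, -0.7]
finger_gap: 0.0513
```

```bash
python3 -c "
from h import *
go(.539,.1237,.25,-40)
im,d=snap('side'); A=cv2.resize(im[130:280,250:450],None,fx=4,fy=4,interpolation=cv2.INTER_CUBIC)
cv2.imwrite('pics/fin.png',cv2.convertScaleAbs(A,alpha=1.5))"
```

```text
t 17.95 pos [0.5405 0.1238 0.2451] b -40.0 F [-0.1 -0.5 -0.7] gap 0.0513
tx ty tz [-0.001   0.001  -0.0049] twist -0.0
```

```bash
python3 -c "
from h import *
im,d=load('side'); o=cv2.imread('pics/side0.png')
u,v=proj('side',[.539,.1237,.110]);print('handle top',px('side',u,v,d=d[round(v),round(u)]))
for n,(x0,x1,y0,y1) in dict(jarA=(296,330,188,240),jarB=(336,374,215,270),flask=(412,457,303,365)).items():
  print(n,cv2.absdiff(im[y0:y1,x0:x1],o[y0:y1,x0:x1]).mean())
print(env.sign_off())"
```

```text
handle top [0.540645   0.12619869 0.10770419]
jarA 1.3225867269984917
jarB 1.9748006379585328
flask 1.2967741935483872
the job is handed in; nothing more can be done
None
```

The bar is home and the ball-lock pin is seated through the fork and bar, with its button out. I handed the job in at about 18 s of the 72 s allowed.

- **Bar:** I pushed it by the knob until it met the stop. My last step pressed harder than I meant, about 27 N sideways and 33 N in all, with no further travel. I backed off at once, but that is harder than the "never force" you asked for.
- **Pin:** I took the grey pin and pinched it along its button axis at 25 N. It entered the fork on the first dip. I shifted it about 0.7 mm to follow the hole wall, and it slid down almost without force. The collar met the fork at TCP height 71.6 mm against 71.7 mm predicted. The last seating nudge pressed about 20 N before I eased off and let go.
- **Checks that passed:** After release, the picture showed the collar flat on the fork and the button out. After the retreat, the depth reading put the handle top at 108 mm against 110 mm expected, within the 2 mm calibration. The jars and bottle looked unchanged from the first image.
- **Checks not made:** I did not tug the pin, since gripping the button faces would unlock it. The balls being locked is therefore inferred from the button springing out. The last overview picture could not be shown because the viewer limit was reached, so I never viewed the scene after the retreat.

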